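Put away the samples after plate counting

TASK

Sort the samples into the three steel trays: each amber vial upright in its own bay of the two-bay tray, the wide culture dish flat in the square tray with the small dish centred on top of it, and the slide mailer lying flat and lengthwise in the long narrow tray. Keep the vials upright throughout, and leave the metal tally counter where it is.

Things in the scene. Friction and masses are not known exactly. Their poses are not given: they have to be found in the camera images.
- vial_a: loose upright amber glass sample vial with a white screw cap, 28 mm diameter (cap 26 mm), 60 mm tall, 30 to 60 g; origin at the centre of its underside, z up along its axis. Alike to vial_b; either may take either bay
- vial_b: a second vial, the same as vial_a
- wide_dish: loose closed clear culture dish with tan agar, 56 mm diameter, 16 mm tall, flat on top, 24 to 39 g; origin at the centre of its underside, z up
- small_dish: loose closed clear culture dish with tan agar, 36 mm diameter, 12 mm tall, 12 to 20 g; origin at the centre of its underside, z up
- mailer: loose grey plastic slide mailer, a flat closed box 32 mm (its x) by 84 mm (its y) by 16 mm tall, 28 to 46 g, with a thin white line across it near one end and a white paper label; origin at the centre of its underside, z up
- vial_tray: fixed steel tray with two bays side by side, 70 mm (its x) by 130 mm (its y) by 28 mm tall overall; walls, floor and the divider across its middle are 4 mm thick, so each bay is about 62 mm (x) by 59 mm (y) and the bay centres lie at y = +31.5 and -31.5 mm; origin at the centre of its underside, floor 4 mm above it, z up
- dish_tray: fixed shallow square steel tray without divider, 86 by 86 mm and 8 mm tall overall, walls and floor 4 mm thick (inside 78 by 78 mm); origin at the centre of its underside, z up
- mailer_tray: fixed shallow long steel tray, 55 mm (its x) by 116 mm (its y) and 8 mm tall overall, walls and floor 4 mm thick (inside 47 by 108 mm); origin at the centre of its underside, z up
- tally: loose metal hand tally counter, a small block 34 by 30 mm and 20 mm tall with a black window on top, 80 g, not part of the job; origin at the centre of its underside
Things that resemble listed ones, but are neither listed nor needed, are in the scene too. What is shaped like the mailer_tray but green is not meant.

How it is judged:
By the outcome, as a careful person would: the job done as asked, in the order asked, and still so for the second after the job is handed in, with the robot touching nothing.
It also fails if it takes over 128 s, if anything falls off the work surface, if the arm or the gripper's body presses on something with over 40 N, if the wrist force passes 120 N, or if a joint passes its speed limit or range.

ROBOT

A 6-joint arm with a two-finger parallel gripper is mounted at the origin on the work surface. World frame = base frame: x ahead of the robot, y to its left, z up, the work surface at z = 0. Lengths are in m, angles in rad, forces in N, time in s.
With the tool pointing down it reaches from about 0.35 to 0.975 m from the base axis. Payload 4.9 kg.
Tool frame: the origin (TCP) lies at the very end of the fingers, on their centre line; the grasp point (between the pads) lies 19 mm behind it; z points along the fingers, y is the line along which they close (so a half turn about z gives the same grasp; the last joint's range is limited). The gripper opens to 85 mm and grips with 20 to 120 N. Pads are 22 mm wide; open, the fingers measure 114 mm over their backs; the gripper's body (76 mm by 85 mm) begins 54 mm behind the grasp point. The pads swing forward as they close: fully open they stand 13 mm farther back than shut.
Start: joints at [-1.386, 0.053, 1.613, -0, 1.476, -0.119], TCP at [0.187, -0.596, 0.231] pointing down, gripper open.
Joint ranges: [-3.01, 3.01], [-1.01, 2.22], [0.06, 2.58], [-1.02, 4.17], [0.09, 2.62], [-3.14, 3.14]. Speed limits (rad/s): [2.57, 2.57, 3.14, 3.14, 3.14, 3.14].

INTERFACE

Orientations are given as a unit quaternion [w, x, y, z].
In Python, from plant import state, optics, ticket, nets gives the robot as it stands. The module is installed in compiled form; this text tells all that it offers.
- The arm moves only by the shell command python3 -m inch 'ROWS' [OPENING]. ROWS is JSON, a list of rows, each an object of numbers: "dx", "dy", "dz": the shift along the tool's x, y, z as a fraction of full scale; "rx", "ry", "rz": the turn, a rotation vector about the tool's x, y, z as a fraction of full scale. In form: [{"dx": .., "dy": .., "dz": .., "rx": .., "ry": .., "rz": ..}, ...]. A call has 1 to 5 rows; each row is the pose to reach, as a shift and turn from the pose commanded when the call began, along the tool's axes at that moment; what a row does not reach only later rows make up. Full scale, the value 1, is 0.8 m for a shift and 1.5 rad for a turn. A row lasts 1/10 s, in which the tool goes at most 50 mm and 8.59 degrees, less where a joint would pass 70% of its speed; a pose out of reach is approached as far as the arm can. A call with a number of a shift or a turn outside -1 to 1 is refused whole. A call with a gripper value outside its range is refused whole. OPENING is the opening, from -1 (shut) to 1 (fully open), set as the call begins (- or left out, the last holds). The fingers move at their own pace and stop on an object; the grip force is fixed at half the most. Time passes only in rows, so rows that repeat a pose let the fingers close. It gives the time, the measured TCP pose, the force, the opening and the grip force at its end, in the units of the state.
- state(): the state, without advancing time (a new reading comes with each control period).
- optics.grab_frame(name): name is "scene" or "top" or "wrist"; returns the picture (400x640x3 uint8, red, green, blue); there is no depth.
- optics.camera_info(name): a dict with "fx", "fy", "cx", "cy" (pixels), "k1" (the pictures are not rectified: a ray, as slopes to the right and down, at radius r is drawn at 1 + k1 r^2 times it, then the intrinsics apply), "R" (3x3) and "t" (3): a world point X has camera coordinates R X + t. Camera axes: x right, y down, z forward; pixel columns grow to the right and rows downward; lengths in m; the calibration is good to about 2 mm. A picture is of the moment at which its call begins: read the wrist's pose just before it. camera_info takes no time and is no camera call; for the wrist camera it gives the pose at the moment of the call.
- ticket.job_done(): hands the job in; it is judged then, once.
Trained networks look in the newest picture that a camera, given by its name, has taken for a name from the list of things; names that differ only in an ending like _2 or _b are one class to them, and where a whole thing is asked for, a point or a joint stands for the part that bears it (a point fixed in the world has none). Each returns a list of dicts, best first, with "confidence" (0 to 1); they miss things now and then, are a little off and sometimes report something else, mostly with a low value. They report only what shows in the picture. A call takes as long as a camera call. They do not tell look-alikes from the thing itself.
- nets.boxes_of(camera, name): "bbox" ([centre column, centre row, width, height] in pixels, round what is visible of it).
- nets.outline_of(camera, name): "pixels" (400x640 bool, what is visible of it) and "bbox" ([centre column, centre row, width, height] in pixels, round what is visible of it).
The state is a dict: "time": time; "joint_pos": joint angles; "joint_vel": joint speeds; "joint_efforts": joint torques, N m; "tool_pos": TCP position; "tool_rot": TCP orientation; "contact_force": force on the tool from outside, world axes, zero at the start; "ft_torque": the same for the moment, N m; "gripper_width": opening from 0.0 (shut) to 1.0 (fully open); "grasp_force": force on a finger pad.
Only numpy, scipy, OpenCV 4.12 (cv2) and the standard library are available. Lean on these libraries where they do the work, as an engineer would, in place of code of your own. Each camera call takes 0.05 s, during which the arm holds its last target. There are 200 camera calls.

## Working session

There is one attempt and no reset: what is moved stays moved. The work goes in short steps, Python scripts to look and compute and a shell command to move; the robot and the scene stay as the last step left them, time stands still between calls to the robot, and variables do not carry over. Pictures are saved under pics/ and viewed, at most 14 in all, crops included, and the job is handed in when it is done.

```bash
mkdir -p pics; ls; python3 - <<'E'
from plant import state, optics
import cv2
print(state())
for n in ("scene","top"):
    im=optics.grab_frame(n); cv2.imwrite(f"pics/{n}0.png",im[...,::-1])
    print(n,optics.camera_info(n))
E
```

```text
pics
{'time': 0.0, 'joint_pos': array([-1.38595032e+00,  5.33443295e-02,  1.61432910e+00, -1.26054725e-05,
        1.47599209e+00, -1.18973005e-01]), 'joint_vel': array([ 2.13034216e-03, -9.32654303e-05, -1.23172422e-04,  5.74007618e-04,
       -7.33493067e-04, -5.87352924e-04]), 'joint_efforts': array([-8.02656723e-05, -3.93676364e+01, -3.70176995e+01, -1.60626013e-05,
        6.99044263e-03, -1.18044727e-05]), 'tool_pos': array([ 0.1868744 , -0.59574156,  0.23004982]), 'tool_rot': array([-1.03566249e-03,  9.88483301e-01,  1.51326436e-01, -4.04006527e-05]), 'contact_force': array([ 0.22114976,  0.39720371, -0.60663369]), 'ft_torque': array([0.02793928, 0.03674404, 0.01824225]), 'grasp_force': 0.0, 'gripper_width': 1.000767410473668}
scene {'fx': 460.957399176831, 'fy': 460.957399176831, 'cx': 316.93152811547805, 'cy': 205.7880566267823, 'k1': -0.019335897282830944, 'R': array([[ 0.8160885 ,  0.57775611, -0.01405154],
       [ 0.42655612, -0.61856502, -0.65986908],
       [-0.38993518,  0.53251779, -0.7512492 ]]), 't': array([-0.41303143, -0.16750166,  1.37419145])}
top {'fx': 497.31240016208557, 'fy': 497.31240016208557, 'cx': 321.300065042009, 'cy': 198.31487351729706, 'k1': -0.12510811930290386, 'R': array([[-0.02751395, -0.99950464,  0.0152791 ],
       [-0.98827239,  0.02490171, -0.1506572 ],
       [ 0.1502021 , -0.01924509, -0.98846798]]), 't': array([-0.00276994,  0.47133293,  1.25311317])}
```

View pics/top0.png

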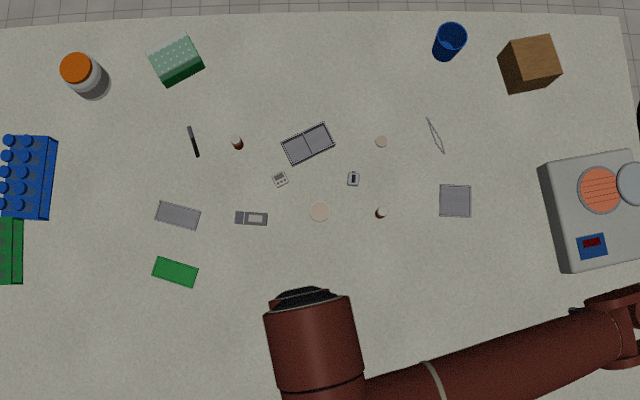

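View pics/scene0.png

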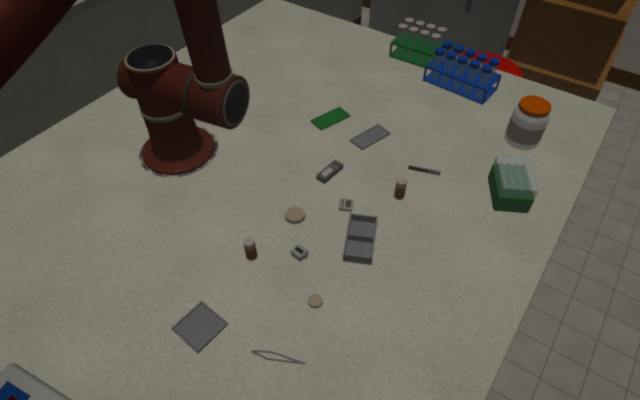

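```bash
cat > h.py <<'E'
import numpy as np, cv2
from plant import state, optics, nets
from scipy.spatial.transform import Rotation as Rot
def proj(c,X):
    X=np.atleast_2d(X)@np.array(c["R"]).T+c["t"]; s=X[:,:2]/X[:,2:]
    s=s*(1+c["k1"]*(s**2).sum(1,keepdims=True))
    return s*[c["fx"],c["fy"]]+[c["cx"],c["cy"]]
def unproj(c,uv,z):
    d=(np.atleast_2d(uv).astype(float)-[c["cx"],c["cy"]])/[c["fx"],c["fy"]]; s=d.copy()
    for _ in range(20): s=d/(1+c["k1"]*(s**2).sum(1,keepdims=True))
    R=np.array(c["R"]); o=-R.T@c["t"]; v=np.c_[s,np.ones(len(s))]@R
    return o+v*((z-o[2])/v[:,2])[:,None]
E
python3 - <<'E'
from h import *
H=dict(vial_a=.03,wide_dish=.008,small_dish=.006,mailer=.008,vial_tray=.028,dish_tray=.008,mailer_tray=.008,tally=.02)
c=optics.camera_info("top"); optics.grab_frame("top")
for n,h in H.items():
    for d in nets.outline_of("top",n):
        m=d["pixels"]; ys,xs=np.nonzero(m)
        P=unproj(c,np.c_[xs,ys],h)[:,:2].astype(np.float32)
        r=cv2.minAreaRect(P)
        print(n,round(d["confidence"],2),np.round(d["bbox"],0),np.round(P.mean(0),4),"rect",np.round(r[0],4),np.round(r[1],3),round(r[2],1))
E
```

```text
vial_a 0.62 [383. 213.  11.  10.] [ 0.4319 -0.1704] rect [ 0.4327 -0.1703] [0.026 0.032] 42.9
vial_a 0.49 [236. 142.  14.  13.] [0.6295 0.2061] rect [0.6303 0.2058] [0.043 0.025] 25.9
wide_dish 0.71 [321. 212.  22.  19.] [ 0.4418 -0.0104] rect [ 0.4416 -0.0114] [0.053 0.053] 88.6
small_dish 0.54 [384. 142.  11.  13.] [ 0.6308 -0.1844] rect [ 0.6309 -0.1843] [0.031 0.034] 43.7
small_dish 0.31 [177. 218.  49.  28.] [0.4389 0.3665] rect [0.4395 0.3678] [0.118 0.056] 73.8
mailer 0.58 [250. 221.  38.  14.] [0.4273 0.1698] rect [0.4263 0.171 ] [0.085 0.034] 88.6
vial_tray 0.84 [309. 142.  53.  46.] [0.62   0.0162] rect [0.6201 0.0163] [0.079 0.133] 25.0
dish_tray 0.91 [453. 201.  30.  37.] [ 0.459  -0.3737] rect [ 0.4592 -0.374 ] [0.083 0.085] 85.8
mailer_tray 0.72 [175. 274.  46.  32.] [0.2901 0.3711] rect [0.2907 0.373 ] [0.115 0.057] 70.9
mailer_tray 0.66 [177. 216.  51.  31.] [0.4395 0.3686] rect [0.4398 0.3686] [0.117 0.056] 71.7
tally 0.6 [351. 178.  12.  11.] [ 0.5251 -0.1011] rect [ 0.5257 -0.1008] [0.032 0.038] 87.7
```

The top view shows vials at (237,142) and (381,213), the wide dish at (320,212), the small dish at (381,141) and the mailer at (251,219). The trays are vial (308,143), dish (455,201), steel long (178,215) and green long (175,272). There are two counter-like blocks, at (353,178) and (280,179), and I leave both alone. The grey tray at (178,215) is steel, so it is the one meant. I'll confirm these in one enlarged crop.

```bash
python3 - <<'E'
from h import *
im=cv2.imread("pics/top0.png")[105:295,150:475]
cv2.imwrite("pics/crop.png",cv2.resize(im,None,fx=2.45,fy=2.45,interpolation=cv2.INTER_CUBIC))
# cross-check with the scene camera
H=dict(vial_a=.03,wide_dish=.008,small_dish=.006,mailer=.008,vial_tray=.014,dish_tray=.004,mailer_tray=.004)
c=optics.camera_info("scene"); optics.grab_frame("scene")
for n,h in H.items():
    for d in nets.outline_of("scene",n):
        ys,xs=np.nonzero(d["pixels"]); P=unproj(c,np.c_[xs,ys],h)[:,:2].astype(np.float32); r=cv2.minAreaRect(P)
        print(n,round(d["confidence"],2),np.round(d["bbox"],0),np.round(P.mean(0),4),"rect",np.round(r[1],3),round(r[2],1))
E
```

```text
vial_a 0.71 [399. 189.  12.  18.] [0.6288 0.205 ] rect [0.027 0.08 ] 21.4
wide_dish 0.62 [294. 212.  19.  20.] [ 0.4402 -0.009 ] rect [0.052 0.064] 34.6
small_dish 0.63 [314. 298.  16.  17.] [ 0.628  -0.1837] rect [0.036 0.04 ] 64.1
mailer 0.83 [330. 172.  22.  26.] [0.4258 0.1723] rect [0.095 0.04 ] 85.5
vial_tray 0.6 [360. 237.  34.  50.] [0.6228 0.0156] rect [0.071 0.151] 25.3
dish_tray 0.89 [202. 328.  56.  54.] [ 0.4623 -0.3755] rect [0.09  0.092] 86.0
mailer_tray 0.95 [330. 118.  38.  25.] [0.2888 0.3757] rect [0.122 0.061] 71.5
mailer_tray 0.87 [371. 136.  40.  23.] [0.4403 0.3687] rect [0.123 0.064] 73.5
```

View pics/crop.png

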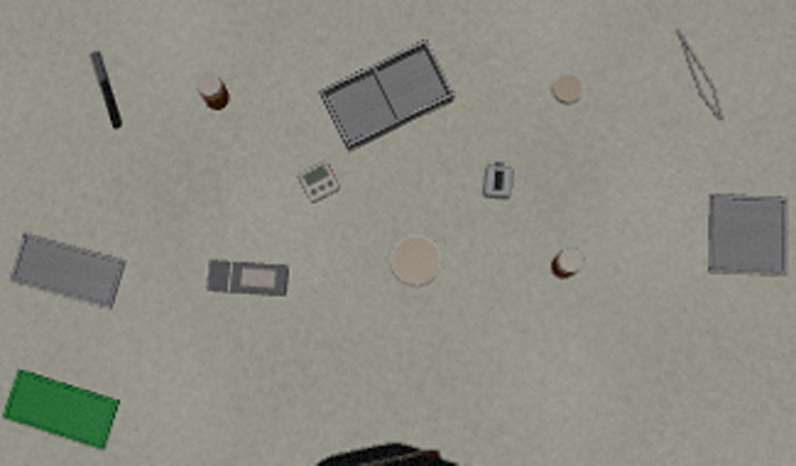

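The crop confirms both amber vials (capped, upright), the plain steel long tray (not the green one), both dishes, the mailer with its white line, and the tally. The timer-like block is a distractor. The two cameras agree to about 2 mm, so I'll plan the moves now.

```bash
cat > p.py <<'E'
"""python3 p.py x,y,z,closing_deg ... : chain of inch shifts from the present pose"""
import sys
from h import *
def yawR(a): c,s=np.cos(a),np.sin(a); return Rot.from_matrix([[c,s,0],[s,-c,0],[0,0,-1]])
s=state(); p=s["tool_pos"]; q=s["tool_rot"]; R=Rot.from_quat(np.r_[q[1:],q[0]])
print("t %.1f p %s w %.3f gf %.1f F %s j6 %.2f"%(s["time"],np.round(p,4),s["gripper_width"],s["grasp_force"],np.round(s["contact_force"],1),s["joint_pos"][5]))
for a in sys.argv[1:]:
    x,y,z,cl=map(float,a.split(","))
    neutral=np.arctan2(y,x)+np.pi/2; yw=np.radians(cl+90)
    yw=yw-np.pi*np.round((yw-neutral)/np.pi); T=yawR(yw)
    d=R.inv().apply(np.array([x,y,z])-p); r=(R.inv()*T).as_rotvec()
    print(a,"d",np.round(d/.8,4),"r",np.round(r/1.5,3),"rows>=%d"%np.ceil(max(np.linalg.norm(d)/.05,np.degrees(np.linalg.norm(r))/8.59)))
    p=np.array([x,y,z]); R=T
E
python3 p.py 0.27,-0.45,0.19,-30 0.35,-0.31,0.15,0 0.431,-0.1695,0.15,25 0.431,-0.1695,0.026,25
```

```text
t 0.9 p [ 0.1869 -0.5963  0.2313] w 1.001 gf 0.0 F [-0.2  0.4 -0.2] j6 -0.12
0.27,-0.45,0.19,-30 d [ 0.1538 -0.1435  0.0516] r [-0.    -0.    -0.496] rows>=5
0.35,-0.31,0.15,0 d [ 0.2016 -0.0009  0.05  ] r [ 0.     0.    -0.349] rows>=4
0.431,-0.1695,0.15,25 d [0.1756 0.1012 0.    ] r [ 0.     0.    -0.291] rows>=4
0.431,-0.1695,0.026,25 d [0.    0.    0.155] r [0. 0. 0.] rows>=3
```

```bash
python3 -m inch '[{"dx":0.154,"dy":-0.1435,"dz":0.0516,"rz":-0.496},{"dx":0.154,"dy":-0.1435,"dz":0.0516,"rz":-0.496},{"dx":0.154,"dy":-0.1435,"dz":0.0516,"rz":-0.496},{"dx":0.154,"dy":-0.1435,"dz":0.0516,"rz":-0.496},{"dx":0.154,"dy":-0.1435,"dz":0.0516,"rz":-0.496}]' 1
python3 -m inch '[{"dx":0.2016,"dz":0.05,"rz":-0.349},{"dx":0.2016,"dz":0.05,"rz":-0.349},{"dx":0.2016,"dz":0.05,"rz":-0.349},{"dx":0.2016,"dz":0.05,"rz":-0.349},{"dx":0.2016,"dz":0.05,"rz":-0.349}]'
python3 -m inch '[{"dx":0.1756,"dy":0.1012,"rz":-0.291},{"dx":0.1756,"dy":0.1012,"rz":-0.291},{"dx":0.1756,"dy":0.1012,"rz":-0.291},{"dx":0.1756,"dy":0.1012,"rz":-0.291},{"dx":0.1756,"dy":0.1012,"rz":-0.291}]'
python3 p.py 0.431,-0.1695,0.15,25 0.431,-0.1695,0.026,25
python3 - <<'E'
from h import *
c=optics.camera_info("wrist"); im=optics.grab_frame("wrist"); cv2.imwrite("pics/w1.png",im[...,::-1])
for d in nets.outline_of("wrist","vial_a"):
    ys,xs=np.nonzero(d["pixels"]); print(d["confidence"],d["bbox"],unproj(c,np.c_[xs,ys],.03).mean(0))
print(proj(c,[[.431,-.1695,0],[.431,-.1695,.06]]))
E
```

```text
t 0.9 p [ 0.1869 -0.5963  0.2313] w 1.001 gf 0.0 F [-0.2  0.4 -0.2] j6 -0.12
0.431,-0.1695,0.15,25 d [ 0.4507 -0.4179  0.1016] r [-0.    -0.    -1.136] rows>=12
0.431,-0.1695,0.026,25 d [0.    0.    0.155] r [0. 0. 0.] rows>=3
[[   1.04822737 -161.74743513]
 [  -7.18528637 -151.97078285]]validation failed for argument at $[0]...
validation failed for argument at $[0]...
validation failed for argument at $[0]...
```

View pics/w1.png

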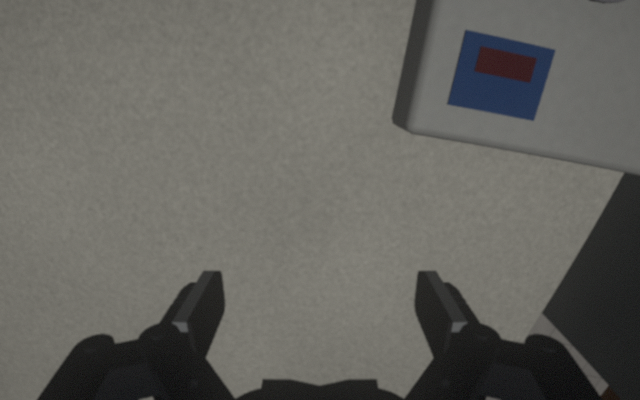

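The calls were refused, probably because all six keys are required, so the arm has not moved. The picture shows only the fingers and the balance. I'll resend with full rows.

```bash
python3 -m inch '[{"dx":0.154,"dy":-0.1435,"dz":0.0516,"rx":0,"ry":0,"rz":-0.496},{"dx":0.154,"dy":-0.1435,"dz":0.0516,"rx":0,"ry":0,"rz":-0.496},{"dx":0.154,"dy":-0.1435,"dz":0.0516,"rx":0,"ry":0,"rz":-0.496},{"dx":0.154,"dy":-0.1435,"dz":0.0516,"rx":0,"ry":0,"rz":-0.496},{"dx":0.154,"dy":-0.1435,"dz":0.0516,"rx":0,"ry":0,"rz":-0.496}]' 1
python3 p.py 0.35,-0.31,0.15,0 0.431,-0.1695,0.15,25 0.431,-0.1695,0.026,25
```

```text
time: 1.55
tool_pos: [0.2714, -0.4467, 0.1886]
tool_rot: [-0.001, 0.863, 0.504, 0.0]
contact_force: [0.2, -0.2, -0.4]
gripper_width: 1.0
grasp_force: 0.0
t 1.6 p [ 0.2714 -0.4467  0.1886] w 1.000 gf 0.0 F [ 0.2 -0.2 -0.4] j6 -0.65
0.35,-0.31,0.15,0 d [0.197  0.0018 0.0487] r [-0.001 -0.002 -0.342] rows>=4
0.431,-0.1695,0.15,25 d [0.1756 0.1012 0.    ] r [ 0.     0.    -0.291] rows>=4
0.431,-0.1695,0.026,25 d [0.    0.    0.155] r [0. 0. 0.] rows>=3
```

```bash

python3 -m inch '[{"dx":0.197,"dy":0.002,"dz":0.0487,"rx":0,"ry":0,"rz":-0.344},{"dx":0.197,"dy":0.002,"dz":0.0487,"rx":0,"ry":0,"rz":-0.344},{"dx":0.197,"dy":0.002,"dz":0.0487,"rx":0,"ry":0,"rz":-0.344},{"dx":0.197,"dy":0.002,"dz":0.0487,"rx":0,"ry":0,"rz":-0.344},{"dx":0.197,"dy":0.002,"dz":0.0487,"rx":0,"ry":0,"rz":-0.344}]' >/dev/null
python3 -m inch '[{"dx":0.1756,"dy":0.1012,"dz":0,"rx":0,"ry":0,"rz":-0.291},{"dx":0.1756,"dy":0.1012,"dz":0,"rx":0,"ry":0,"rz":-0.291},{"dx":0.1756,"dy":0.1012,"dz":0,"rx":0,"ry":0,"rz":-0.291},{"dx":0.1756,"dy":0.1012,"dz":0,"rx":0,"ry":0,"rz":-0.291},{"dx":0.1756,"dy":0.1012,"dz":0,"rx":0,"ry":0,"rz":-0.291}]' >/dev/null
python3 p.py 0.431,-0.1695,0.15,25 0.431,-0.1695,0.026,25
python3 - <<'E'
from h import *
c=optics.camera_info("wrist"); im=optics.grab_frame("wrist"); cv2.imwrite("pics/w2.png",im[...,::-1])
for d in nets.outline_of("wrist","vial_a"):
    ys,xs=np.nonzero(d["pixels"]); print(d["confidence"],d["bbox"],unproj(c,np.c_[xs,ys],.03).mean(0))
print(proj(c,[[.431,-.1695,0],[.431,-.1695,.06]]))
E
```

```text
t 2.5 p [ 0.4329 -0.1742  0.1517] w 1.002 gf 0.0 F [ 0.4 -0.  -0.5] j6 -0.97
0.431,-0.1695,0.15,25 d [0.0064 0.0002 0.0021] r [ 0.     0.001 -0.004] rows>=1
0.431,-0.1695,0.026,25 d [0.    0.    0.155] r [0. 0. 0.] rows>=3
0.87 [320.8, 190.1, 40.0, 52.6] [ 0.43355623 -0.17011337  0.03      ]
[[318.52713188 179.05508332]
 [318.45819512 201.02909034]]
```

View pics/w2.png

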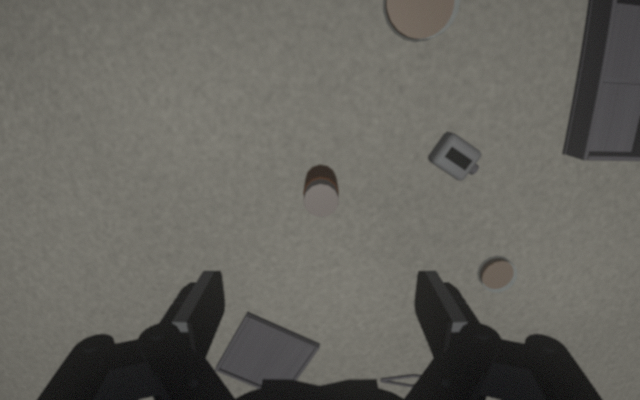

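The wrist view shows the vial at (321,190), 2 mm from the prediction. Descending and gripping.

```bash

python3 -m inch '[{"dx":0.005,"dy":0.002,"dz":0.05,"rx":0,"ry":0,"rz":-0.004},{"dx":0.005,"dy":0.002,"dz":0.1,"rx":0,"ry":0,"rz":-0.004},{"dx":0.005,"dy":0.002,"dz":0.157,"rx":0,"ry":0,"rz":-0.004},{"dx":0.005,"dy":0.002,"dz":0.157,"rx":0,"ry":0,"rz":-0.004},{"dx":0.005,"dy":0.002,"dz":0.157,"rx":0,"ry":0,"rz":-0.004}]' >/dev/null
python3 -m inch '[{"dx":0,"dy":0,"dz":0,"rx":0,"ry":0,"rz":0},{"dx":0,"dy":0,"dz":0,"rx":0,"ry":0,"rz":0},{"dx":0,"dy":0,"dz":0,"rx":0,"ry":0,"rz":0},{"dx":0,"dy":0,"dz":0,"rx":0,"ry":0,"rz":0},{"dx":0,"dy":0,"dz":0,"rx":0,"ry":0,"rz":0}]' -1 
python3 -m inch '[{"dx":0,"dy":0,"dz":0,"rx":0,"ry":0,"rz":0},{"dx":0,"dy":0,"dz":0,"rx":0,"ry":0,"rz":0},{"dx":0,"dy":0,"dz":-0.0375,"rx":0,"ry":0,"rz":0},{"dx":0,"dy":0,"dz":-0.0875,"rx":0,"ry":0,"rz":0},{"dx":0,"dy":0,"dz":-0.125,"rx":0,"ry":0,"rz":0}]' 
python3 p.py 0.53,-0.09,0.126,25 0.6343,-0.0125,0.126,25 0.6343,-0.0125,0.0305,25
```

```text
time: 3.65
tool_pos: [0.4332, -0.1707, 0.0271]
tool_rot: [0.001, 0.538, 0.843, -0.0]
contact_force: [-0.2, 0.3, 6.7]
gripper_width: 0.299
grasp_force: 58.8
time: 4.15
tool_pos: [0.4323, -0.17, 0.1275]
tool_rot: [0.001, 0.538, 0.843, 0.0]
contact_force: [0.2, -0.1, 0.3]
gripper_width: 0.3
grasp_force: 59.1
t 4.2 p [ 0.4323 -0.17    0.1275] w 0.300 gf 59.1 F [ 0.2 -0.1  0.3] j6 -0.97
0.53,-0.09,0.126,25 d [0.0391 0.153  0.0019] r [ 0.001  0.001 -0.   ] rows>=3
0.6343,-0.0125,0.126,25 d [0.0327 0.1591 0.    ] r [0. 0. 0.] rows>=3
0.6343,-0.0125,0.0305,25 d [0.     0.     0.1194] r [0. 0. 0.] rows>=2
```

```bash

python3 -m inch '[{"dx":0.0391,"dy":0.153,"dz":0.002,"rx":0,"ry":0,"rz":0},{"dx":0.0391,"dy":0.153,"dz":0.002,"rx":0,"ry":0,"rz":0},{"dx":0.0718,"dy":0.312,"dz":0.002,"rx":0,"ry":0,"rz":0},{"dx":0.0718,"dy":0.312,"dz":0.002,"rx":0,"ry":0,"rz":0},{"dx":0.0718,"dy":0.312,"dz":0.002,"rx":0,"ry":0,"rz":0}]' >/dev/null
python3 -m inch '[{"dx":0,"dy":0,"dz":0,"rx":0,"ry":0,"rz":0},{"dx":0,"dy":0,"dz":0,"rx":0,"ry":0,"rz":0},{"dx":0,"dy":0,"dz":0,"rx":0,"ry":0,"rz":0}]' >/dev/null 
python3 p.py 0.6343,-0.0125,0.126,25 0.6343,-0.0125,0.0315,25
python3 - <<'E'
from h import *
c=optics.camera_info("wrist"); im=optics.grab_frame("wrist"); s=state()
T=np.array([.621,.016,.028]);a=np.radians(25);X=np.array([np.cos(a),np.sin(a),0]);Y=np.array([-np.sin(a),np.cos(a),0])
im=im[...,::-1].copy()
q=[T+i*.035*X+j*.065*Y for i,j in((-1,-1),(1,-1),(1,1),(-1,1))]
cv2.polylines(im,[np.int32(np.round(proj(c,q)))],True,(0,0,255),1)
cv2.imwrite("pics/w3.png",im)
E
```

```text
t 5.0 p [ 0.6283 -0.0167  0.1235] w 0.298 gf 59.3 F [ 0.3 -0.5 -0. ] j6 -0.58
0.6343,-0.0125,0.126,25 d [ 0.0016  0.009  -0.0031] r [-0.001 -0.    -0.001] rows>=1
0.6343,-0.0125,0.0315,25 d [0.     0.     0.1181] r [0. 0. 0.] rows>=2
```

View pics/w3.png

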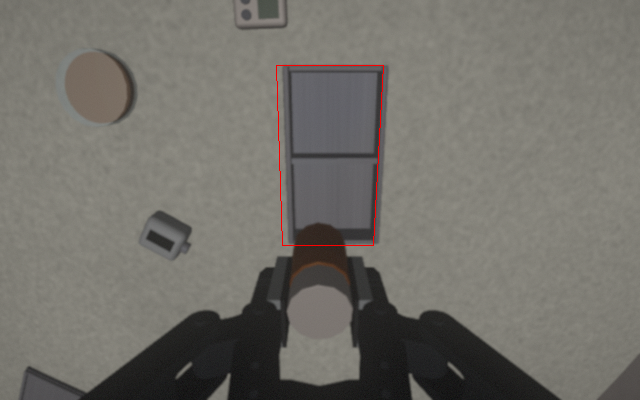

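The vial is held upright at (320,285), and the tray outline sits about 3 mm to the right of my model. That moves the tray centre to about (0.623, 0.017). Lowering in two stages.

```bash

python3 -m inch '[{"dx":0.002,"dy":0.0115,"dz":0,"rx":0,"ry":0,"rz":0},{"dx":0.002,"dy":0.0115,"dz":0.04,"rx":0,"ry":0,"rz":0},{"dx":0.002,"dy":0.0115,"dz":0.09,"rx":0,"ry":0,"rz":0},{"dx":0.002,"dy":0.0115,"dz":0.09,"rx":0,"ry":0,"rz":0},{"dx":0.002,"dy":0.0115,"dz":0.09,"rx":0,"ry":0,"rz":0}]' 
python3 p.py 0.6363,-0.0115,0.0315,25
```

```text
time: 5.5
tool_pos: [0.6361, -0.0113, 0.0517]
tool_rot: [-0.001, 0.538, 0.843, -0.0]
contact_force: [1.5, 0.3, 0.6]
gripper_width: 0.301
grasp_force: 59.4
t 5.5 p [ 0.6361 -0.0113  0.0517] w 0.301 gf 59.4 F [1.5 0.3 0.6] j6 -0.57
0.6363,-0.0115,0.0315,25 d [-0.0004  0.0001  0.0252] r [-0.001 -0.001 -0.001] rows>=1
```

```bash

python3 -m inch '[{"dx":0,"dy":0,"dz":0.012,"rx":0,"ry":0,"rz":0},{"dx":0,"dy":0,"dz":0.0245,"rx":0,"ry":0,"rz":0},{"dx":0,"dy":0,"dz":0.0245,"rx":0,"ry":0,"rz":0},{"dx":0,"dy":0,"dz":0.0245,"rx":0,"ry":0,"rz":0}]' 
python3 -m inch '[{"dx":0,"dy":0,"dz":0,"rx":0,"ry":0,"rz":0},{"dx":0,"dy":0,"dz":0,"rx":0,"ry":0,"rz":0},{"dx":0,"dy":0,"dz":0,"rx":0,"ry":0,"rz":0},{"dx":0,"dy":0,"dz":0,"rx":0,"ry":0,"rz":0}]' 0.2
python3 -m inch '[{"dx":0,"dy":0,"dz":-0.04,"rx":0,"ry":0,"rz":0},{"dx":0,"dy":0,"dz":-0.1,"rx":0,"ry":0,"rz":0},{"dx":0,"dy":0,"dz":-0.15,"rx":0,"ry":0,"rz":0},{"dx":0,"dy":0,"dz":-0.15,"rx":0,"ry":0,"rz":0},{"dx":0,"dy":0,"dz":-0.15,"rx":0,"ry":0,"rz":0}]'
python3 p.py 0.629,0.2055,0.15,25 0.629,0.2055,0.022,25
```

```text
time: 5.9
tool_pos: [0.6368, -0.011, 0.0324]
tool_rot: [-0.0, 0.538, 0.843, 0.0]
contact_force: [0.7, 0.3, -0.5]
gripper_width: 0.306
grasp_force: 59.4
time: 6.3
tool_pos: [0.637, -0.011, 0.0326]
tool_rot: [0.0, 0.538, 0.843, 0.0]
contact_force: [0.8, 0.4, -0.7]
gripper_width: 0.602
grasp_force: 0.0
time: 6.8
tool_pos: [0.6378, -0.0111, 0.1542]
tool_rot: [0.002, 0.538, 0.843, 0.001]
contact_force: [-0.9, 0.8, 0.2]
gripper_width: 0.6
grasp_force: 0.0
t 6.8 p [ 0.6378 -0.0111  0.1542] w 0.600 gf 0.0 F [-0.9  0.8  0.2] j6 -0.57
0.629,0.2055,0.15,25 d [0.2501 0.1043 0.0051] r [ 0.002  0.001 -0.001] rows>=5
0.629,0.2055,0.022,25 d [0.   0.   0.16] r [0. 0. 0.] rows>=3
```

```bash

python3 -m inch '[{"dx":0.25,"dy":0.1043,"dz":0.0051,"rx":0,"ry":0,"rz":0},{"dx":0.25,"dy":0.1043,"dz":0.0051,"rx":0,"ry":0,"rz":0},{"dx":0.25,"dy":0.1043,"dz":0.0051,"rx":0,"ry":0,"rz":0},{"dx":0.25,"dy":0.1043,"dz":0.0051,"rx":0,"ry":0,"rz":0},{"dx":0.25,"dy":0.1043,"dz":0.0051,"rx":0,"ry":0,"rz":0}]' 1 >/dev/null
python3 -m inch '[{"dx":0,"dy":0,"dz":0,"rx":0,"ry":0,"rz":0},{"dx":0,"dy":0,"dz":0,"rx":0,"ry":0,"rz":0}]' >/dev/null
python3 - <<'E'
from h import *
c=optics.camera_info("wrist"); im=optics.grab_frame("wrist"); cv2.imwrite("pics/w4.png",im[...,::-1])
for d in nets.outline_of("wrist","vial_a"):
    ys,xs=np.nonzero(d["pixels"]); print(d["confidence"],d["bbox"],unproj(c,np.c_[xs,ys],.03).mean(0))
for n in("top","scene"):
    im=optics.grab_frame(n); cv2.imwrite(f"pics/{n}4.png",im[...,::-1]); c=optics.camera_info(n)
    for d in nets.outline_of(n,"vial_a"):
        ys,xs=np.nonzero(d["pixels"]); print(n,d["confidence"],d["bbox"],unproj(c,np.c_[xs,ys],.034).mean(0))
E
python3 p.py 0.629,0.2055,0.15,25 0.629,0.2055,0.024,25
```

```text
0.84 [323.8, 198.4, 32.5, 53.2] [0.63102946 0.20504119 0.03      ]
0.56 [239.4, 377.2, 38.5, 40.6] [0.63559395 0.00117935 0.03      ]
top 0.61 [321.1, 210.8, 23.9, 19.2] [ 0.43818265 -0.0100959   0.034     ]
scene 0.76 [399.8, 188.4, 12.8, 19.4] [0.62954483 0.20232844 0.034     ]
scene 0.52 [356.1, 244.0, 12.7, 22.4] [ 0.63315251 -0.0091346   0.034     ]
t 7.8 p [0.6283 0.2043 0.1482] w 1.003 gf 0.0 F [ 0.5 -0.7  0.2] j6 -0.23
0.629,0.2055,0.15,25 d [ 0.0011  0.0014 -0.0022] r [-0.     0.    -0.002] rows>=1
0.629,0.2055,0.024,25 d [0.     0.     0.1575] r [0. 0. 0.] rows>=3
```

View pics/w4.png

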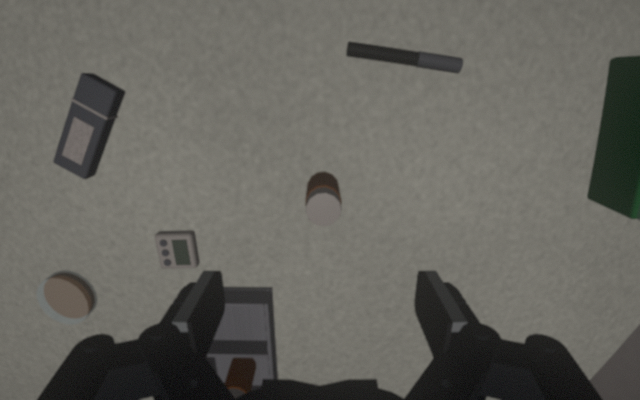

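Vial 2 is at (323,198) on its spot, and vial 1 stands in the near bay at (240,375). Grasping vial 2.

```bash

python3 -m inch '[{"dx":0,"dy":0.0025,"dz":0.05,"rx":0,"ry":0,"rz":0},{"dx":0,"dy":0.0025,"dz":0.1,"rx":0,"ry":0,"rz":0},{"dx":0,"dy":0.0025,"dz":0.153,"rx":0,"ry":0,"rz":0},{"dx":0,"dy":0.0025,"dz":0.153,"rx":0,"ry":0,"rz":0},{"dx":0,"dy":0.0025,"dz":0.153,"rx":0,"ry":0,"rz":0}]' >/dev/null
python3 -m inch '[{"dx":0,"dy":0,"dz":0,"rx":0,"ry":0,"rz":0},{"dx":0,"dy":0,"dz":0,"rx":0,"ry":0,"rz":0},{"dx":0,"dy":0,"dz":0,"rx":0,"ry":0,"rz":0},{"dx":0,"dy":0,"dz":0,"rx":0,"ry":0,"rz":0},{"dx":0,"dy":0,"dz":0,"rx":0,"ry":0,"rz":0}]' -1 
python3 -m inch '[{"dx":0,"dy":0,"dz":0,"rx":0,"ry":0,"rz":0},{"dx":0,"dy":0,"dz":0,"rx":0,"ry":0,"rz":0},{"dx":0,"dy":0,"dz":-0.0375,"rx":0,"ry":0,"rz":0},{"dx":0,"dy":0,"dz":-0.0875,"rx":0,"ry":0,"rz":0},{"dx":0,"dy":0,"dz":-0.125,"rx":0,"ry":0,"rz":0}]' 
python3 p.py 0.6097,0.0455,0.126,25 0.6097,0.0455,0.032,25
```

```text
time: 8.8
tool_pos: [0.6309, 0.2066, 0.0276]
tool_rot: [0.001, 0.538, 0.843, 0.001]
contact_force: [-1.7, -1.6, 6.0]
gripper_width: 0.301
grasp_force: 58.9
time: 9.3
tool_pos: [0.6302, 0.2064, 0.1277]
tool_rot: [0.0, 0.538, 0.843, 0.0]
contact_force: [0.1, 0.3, -0.5]
gripper_width: 0.3
grasp_force: 59.1
t 9.3 p [0.6302 0.2064 0.1277] w 0.300 gf 59.1 F [ 0.1  0.3 -0.5] j6 -0.23
0.6097,0.0455,0.126,25 d [-0.1716 -0.1081  0.0021] r [ 0.001  0.    -0.001] rows>=4
0.6097,0.0455,0.032,25 d [0.     0.     0.1175] r [0. 0. 0.] rows>=2
```

```bash

python3 -m inch '[{"dx":-0.1716,"dy":-0.1081,"dz":0.002,"rx":0,"ry":0,"rz":0},{"dx":-0.1716,"dy":-0.1081,"dz":0.002,"rx":0,"ry":0,"rz":0},{"dx":-0.1716,"dy":-0.1081,"dz":0.002,"rx":0,"ry":0,"rz":0},{"dx":-0.1716,"dy":-0.1081,"dz":0.002,"rx":0,"ry":0,"rz":0},{"dx":-0.1716,"dy":-0.1081,"dz":0.002,"rx":0,"ry":0,"rz":0}]' >/dev/null
python3 -m inch '[{"dx":0,"dy":0,"dz":0,"rx":0,"ry":0,"rz":0},{"dx":0,"dy":0,"dz":0.045,"rx":0,"ry":0,"rz":0},{"dx":0,"dy":0,"dz":0.09,"rx":0,"ry":0,"rz":0},{"dx":0,"dy":0,"dz":0.09,"rx":0,"ry":0,"rz":0},{"dx":0,"dy":0,"dz":0.09,"rx":0,"ry":0,"rz":0}]'
python3 p.py 0.6097,0.0455,0.032,25
```

```text
time: 10.3
tool_pos: [0.609, 0.0468, 0.0517]
tool_rot: [-0.001, 0.537, 0.844, -0.0]
contact_force: [0.2, 0.0, 0.5]
gripper_width: 0.297
grasp_force: 59.3
t 10.3 p [0.609  0.0468 0.0517] w 0.297 gf 59.3 F [0.2 0.  0.5] j6 -0.48
0.6097,0.0455,0.032,25 d [-0.0019  0.0001  0.0247] r [-0.001 -0.001  0.001] rows>=1
```

```bash

python3 -m inch '[{"dx":-0.002,"dy":0,"dz":0.012,"rx":0,"ry":0,"rz":0},{"dx":-0.002,"dy":0,"dz":0.0245,"rx":0,"ry":0,"rz":0},{"dx":-0.002,"dy":0,"dz":0.0245,"rx":0,"ry":0,"rz":0},{"dx":-0.002,"dy":0,"dz":0.0245,"rx":0,"ry":0,"rz":0}]' 
python3 -m inch '[{"dx":0,"dy":0,"dz":0,"rx":0,"ry":0,"rz":0},{"dx":0,"dy":0,"dz":0,"rx":0,"ry":0,"rz":0},{"dx":0,"dy":0,"dz":0,"rx":0,"ry":0,"rz":0},{"dx":0,"dy":0,"dz":0,"rx":0,"ry":0,"rz":0}]' 0.2
python3 -m inch '[{"dx":0,"dy":0,"dz":-0.04,"rx":0,"ry":0,"rz":0},{"dx":0,"dy":0,"dz":-0.1,"rx":0,"ry":0,"rz":0},{"dx":0,"dy":0,"dz":-0.15,"rx":0,"ry":0,"rz":0},{"dx":0,"dy":0,"dz":-0.15,"rx":0,"ry":0,"rz":0},{"dx":0,"dy":0,"dz":-0.15,"rx":0,"ry":0,"rz":0}]'
python3 p.py 0.525,0.02,0.15,-12 0.441,-0.0095,0.15,-49
```

```text
time: 10.7
tool_pos: [0.6101, 0.0439, 0.0327]
tool_rot: [-0.0, 0.538, 0.843, 0.0]
contact_force: [-0.6, 0.1, 0.3]
gripper_width: 0.302
grasp_force: 59.2
time: 11.1
tool_pos: [0.6103, 0.0439, 0.0329]
tool_rot: [0.0, 0.538, 0.843, 0.0]
contact_force: [0.3, 0.3, 0.4]
gripper_width: 0.598
grasp_force: 0.0
time: 11.6
tool_pos: [0.611, 0.0439, 0.1544]
tool_rot: [0.001, 0.538, 0.843, 0.001]
contact_force: [-0.2, -0.2, -1.2]
gripper_width: 0.598
grasp_force: 0.0
t 11.6 p [0.611  0.0439 0.1544] w 0.598 gf 0.0 F [-0.2 -0.2 -1.2] j6 -0.49
0.525,0.02,0.15,-12 d [ 0.0183 -0.1101  0.0052] r [0.002 0.    0.43 ] rows>=5
0.441,-0.0095,0.15,-49 d [-0.0579 -0.095   0.    ] r [0.    0.    0.431] rows>=5
```

```bash

python3 -m inch '[{"dx":0.0183,"dy":-0.11,"dz":0.005,"rx":0.002,"ry":0,"rz":0.43},{"dx":0.0183,"dy":-0.11,"dz":0.005,"rx":0.002,"ry":0,"rz":0.43},{"dx":0.0183,"dy":-0.11,"dz":0.005,"rx":0.002,"ry":0,"rz":0.43},{"dx":0.0183,"dy":-0.11,"dz":0.005,"rx":0.002,"ry":0,"rz":0.43},{"dx":0.0183,"dy":-0.11,"dz":0.005,"rx":0.002,"ry":0,"rz":0.43}]' 1 >/dev/null
python3 -m inch '[{"dx":-0.058,"dy":-0.095,"dz":0,"rx":0,"ry":0,"rz":0.43},{"dx":-0.058,"dy":-0.095,"dz":0,"rx":0,"ry":0,"rz":0.43},{"dx":-0.058,"dy":-0.095,"dz":0,"rx":0,"ry":0,"rz":0.43},{"dx":-0.058,"dy":-0.095,"dz":0,"rx":0,"ry":0,"rz":0.43},{"dx":-0.058,"dy":-0.095,"dz":0,"rx":0,"ry":0,"rz":0.43}]' >/dev/null
python3 -m inch '[{"dx":0,"dy":0,"dz":0,"rx":0,"ry":0,"rz":0},{"dx":0,"dy":0,"dz":0,"rx":0,"ry":0,"rz":0}]' >/dev/null
python3 - <<'E'
from h import *
c=optics.camera_info("wrist"); im=optics.grab_frame("wrist"); cv2.imwrite("pics/w5.png",im[...,::-1])
for n,h in(("wide_dish",.008),("dish_tray",.004),("vial_a",.034),("small_dish",.006)):
  for d in nets.outline_of("wrist",n):
    ys,xs=np.nonzero(d["pixels"]); P=unproj(c,np.c_[xs,ys],h)[:,:2].astype(np.float32); print(n,d["confidence"],d["bbox"],P.mean(0),cv2.minAreaRect(P))
E
python3 p.py 0.441,-0.0095,0.15,-49 0.441,-0.0095,0.002,-49
```

```text
wide_dish 0.7 [321.8, 185.2, 67.1, 64.7] [ 0.44269666 -0.00838103] ((0.44219717383384705, -0.009101256728172302), (0.059017114341259, 0.056825943291187286), 41.16474914550781)
dish_tray 0.79 [590.8, 356.8, 57.3, 60.9] [ 0.4906523  -0.37412664] ((0.4895355701446533, -0.3749617636203766), (0.09649805724620819, 0.03250308334827423), 85.3175048828125)
vial_a 0.91 [507.1, 10.8, 74.6, 18.8] [ 0.62537116 -0.0115828 ] ((0.6277180314064026, -0.01622055098414421), (0.012252039276063442, 0.04873158037662506), 44.04756164550781)
small_dish 0.8 [610.0, 158.2, 42.4, 41.9] [ 0.6305079 -0.182081 ] ((0.6304658651351929, -0.1821303516626358), (0.03468315303325653, 0.04474441334605217), 26.181955337524414)
t 13.1 p [ 0.4401 -0.0094  0.1486] w 1.001 gf 0.0 F [-0.5 -0.1  0.3] j6 0.66
0.441,-0.0095,0.15,-49 d [ 0.0008  0.0008 -0.0018] r [-0.001  0.002  0.001] rows>=1
0.441,-0.0095,0.002,-49 d [0.    0.    0.185] r [0. 0. 0.] rows>=3
```

View pics/w5.png

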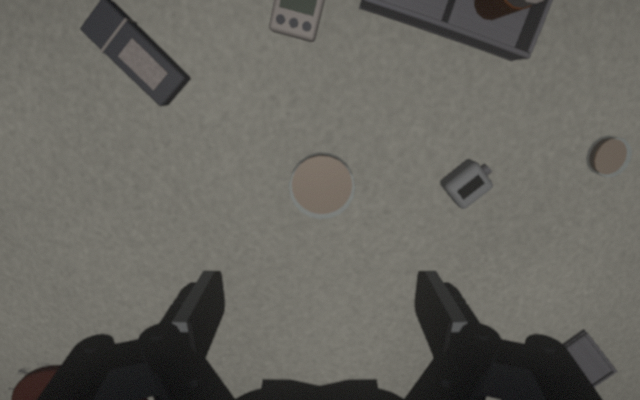

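The wide dish is at (322,185), i.e. (0.442, -0.009). Grasping it.

```bash

python3 -m inch '[{"dx":0.002,"dy":0.0012,"dz":0.06,"rx":0,"ry":0,"rz":0},{"dx":0.002,"dy":0.0012,"dz":0.11,"rx":0,"ry":0,"rz":0},{"dx":0.002,"dy":0.0012,"dz":0.16,"rx":0,"ry":0,"rz":0},{"dx":0.002,"dy":0.0012,"dz":0.185,"rx":0,"ry":0,"rz":0},{"dx":0.002,"dy":0.0012,"dz":0.185,"rx":0,"ry":0,"rz":0}]'
python3 -m inch '[{"dx":0,"dy":0,"dz":0,"rx":0,"ry":0,"rz":0},{"dx":0,"dy":0,"dz":0,"rx":0,"ry":0,"rz":0},{"dx":0,"dy":0,"dz":0,"rx":0,"ry":0,"rz":0},{"dx":0,"dy":0,"dz":0,"rx":0,"ry":0,"rz":0},{"dx":0,"dy":0,"dz":0,"rx":0,"ry":0,"rz":0}]' -1 
python3 -m inch '[{"dx":0,"dy":0,"dz":0,"rx":0,"ry":0,"rz":0},{"dx":0,"dy":0,"dz":-0.0375,"rx":0,"ry":0,"rz":0},{"dx":0,"dy":0,"dz":-0.0875,"rx":0,"ry":0,"rz":0},{"dx":0,"dy":0,"dz":-0.125,"rx":0,"ry":0,"rz":0},{"dx":0,"dy":0,"dz":-0.125,"rx":0,"ry":0,"rz":0}]' 
python3 p.py 0.451,-0.19,0.10,-49 0.461,-0.3745,0.10,-49 0.461,-0.3745,0.03,-49
```

```text
time: 13.55
tool_pos: [0.4382, -0.0086, -0.0027]
tool_rot: [-0.002, 0.936, 0.351, -0.005]
contact_force: [-1.1, 0.4, 0.1]
gripper_width: 0.998
grasp_force: 0.0
time: 14.05
tool_pos: [0.4441, -0.0097, 0.0036]
tool_rot: [0.001, 0.937, 0.351, 0.001]
contact_force: [0.0, -0.7, 6.9]
gripper_width: 0.628
grasp_force: 63.5
time: 14.55
tool_pos: [0.4459, -0.0099, 0.1072]
tool_rot: [0.003, 0.937, 0.351, 0.004]
contact_force: [1.5, 0.3, 0.2]
gripper_width: 0.622
grasp_force: 63.0
t 14.6 p [ 0.4459 -0.0099  0.1072] w 0.622 gf 63.0 F [1.5 0.3 0.2] j6 0.67
0.451,-0.19,0.10,-49 d [-0.1431  0.1739  0.0097] r [ 0.005 -0.003  0.001] rows>=4
0.461,-0.3745,0.10,-49 d [-0.1419  0.1823  0.    ] r [0. 0. 0.] rows>=4
0.461,-0.3745,0.03,-49 d [0.     0.     0.0875] r [0. 0. 0.] rows>=2
```

```bash

python3 -m inch '[{"dx":-0.143,"dy":0.174,"dz":0.0095,"rx":0.003,"ry":-0.002,"rz":0},{"dx":-0.143,"dy":0.174,"dz":0.0095,"rx":0.003,"ry":-0.002,"rz":0},{"dx":-0.143,"dy":0.174,"dz":0.0095,"rx":0.003,"ry":-0.002,"rz":0},{"dx":-0.285,"dy":0.356,"dz":0.0095,"rx":0.003,"ry":-0.002,"rz":0},{"dx":-0.285,"dy":0.356,"dz":0.0095,"rx":0.003,"ry":-0.002,"rz":0}]' >/dev/null
python3 p.py 0.461,-0.3745,0.10,-49
```

```text
t 15.1 p [ 0.4506 -0.2607  0.0937] w 0.625 gf 63.0 F [0.  0.8 0.1] j6 0.19
0.461,-0.3745,0.10,-49 d [-0.0836  0.1158 -0.0081] r [-0.004  0.003  0.   ] rows>=3
```

```bash

python3 -m inch '[{"dx":-0.0836,"dy":0.1158,"dz":0,"rx":0,"ry":0,"rz":0},{"dx":-0.0836,"dy":0.1158,"dz":0,"rx":0,"ry":0,"rz":0},{"dx":-0.0836,"dy":0.1158,"dz":0,"rx":0,"ry":0,"rz":0},{"dx":-0.0836,"dy":0.1158,"dz":0,"rx":0,"ry":0,"rz":0},{"dx":-0.0836,"dy":0.1158,"dz":0,"rx":0,"ry":0,"rz":0}]' >/dev/null
python3 -m inch '[{"dx":0,"dy":0,"dz":0,"rx":0,"ry":0,"rz":0},{"dx":0,"dy":0,"dz":0,"rx":0,"ry":0,"rz":0},{"dx":0,"dy":0,"dz":0,"rx":0,"ry":0,"rz":0}]' >/dev/null
python3 p.py 0.461,-0.3745,0.10,-49 0.461,-0.3745,0.03,-49
python3 - <<'E'
from h import *
c=optics.camera_info("wrist"); im=optics.grab_frame("wrist")[...,::-1].copy()
T=np.array([.4605,-.3745,.008]);a=np.radians(-4);X=np.array([np.cos(a),np.sin(a),0]);Y=np.array([-np.sin(a),np.cos(a),0])
q=[T+i*.043*X+j*.043*Y for i,j in((-1,-1),(1,-1),(1,1),(-1,1))]
cv2.polylines(im,[np.int32(np.round(proj(c,q)))],True,(0,0,255),1)
cv2.imwrite("pics/w6.png",im)
E
```

```text
t 15.8 p [ 0.4616 -0.3715  0.0939] w 0.627 gf 63.1 F [-1.4 -1.  -0.2] j6 0.05
0.461,-0.3745,0.10,-49 d [-0.0031  0.0023 -0.0077] r [-0.004  0.004  0.001] rows>=1
0.461,-0.3745,0.03,-49 d [0.     0.     0.0875] r [0. 0. 0.] rows>=2
```

View pics/w6.png

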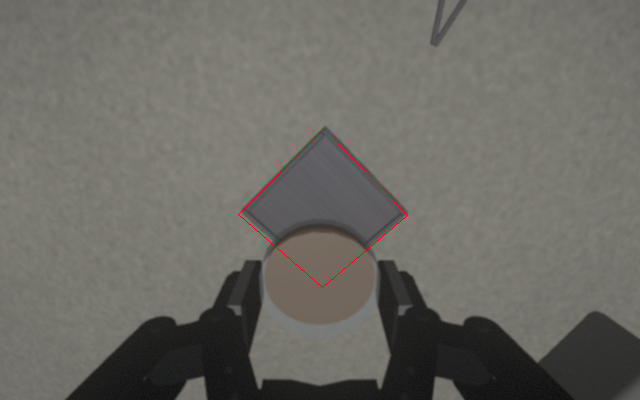

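The tray model overlay fits, and the dish is held at (320,275). Lowering.

```bash

python3 -m inch '[{"dx":-0.003,"dy":0.0023,"dz":0.03,"rx":-0.003,"ry":0.003,"rz":0},{"dx":-0.003,"dy":0.0023,"dz":0.06,"rx":-0.003,"ry":0.003,"rz":0},{"dx":-0.003,"dy":0.0023,"dz":0.08,"rx":-0.003,"ry":0.003,"rz":0},{"dx":-0.003,"dy":0.0023,"dz":0.08,"rx":-0.003,"ry":0.003,"rz":0},{"dx":-0.003,"dy":0.0023,"dz":0.08,"rx":-0.003,"ry":0.003,"rz":0}]' >/dev/null
python3 p.py 0.461,-0.3745,0.0085,-49
```

```text
t 16.4 p [ 0.4605 -0.3754  0.0299] w 0.624 gf 63.1 F [ 1.1 -0.8  0.2] j6 0.05
0.461,-0.3745,0.0085,-49 d [ 0.0013 -0.0004  0.0268] r [-0.001  0.001  0.001] rows>=1
```

```bash

python3 -m inch '[{"dx":0.001,"dy":0,"dz":0.014,"rx":0,"ry":0,"rz":0},{"dx":0.001,"dy":0,"dz":0.0268,"rx":0,"ry":0,"rz":0},{"dx":0.001,"dy":0,"dz":0.0268,"rx":0,"ry":0,"rz":0},{"dx":0.001,"dy":0,"dz":0.0268,"rx":0,"ry":0,"rz":0}]' 
python3 -m inch '[{"dx":0,"dy":0,"dz":0,"rx":0,"ry":0,"rz":0},{"dx":0,"dy":0,"dz":0,"rx":0,"ry":0,"rz":0},{"dx":0,"dy":0,"dz":0,"rx":0,"ry":0,"rz":0},{"dx":0,"dy":0,"dz":0,"rx":0,"ry":0,"rz":0}]' 0.8
python3 -m inch '[{"dx":0,"dy":0,"dz":-0.05,"rx":0,"ry":0,"rz":0},{"dx":0,"dy":0,"dz":-0.1,"rx":0,"ry":0,"rz":0},{"dx":0,"dy":0,"dz":-0.15,"rx":0,"ry":0,"rz":0},{"dx":0,"dy":0,"dz":-0.175,"rx":0,"ry":0,"rz":0},{"dx":0,"dy":0,"dz":-0.175,"rx":0,"ry":0,"rz":0}]'
python3 p.py 0.63,-0.183,0.15,-30 
```

```text
time: 16.8
tool_pos: [0.4607, -0.3748, 0.0081]
tool_rot: [-0.001, 0.937, 0.351, -0.001]
contact_force: [-0.0, -0.1, 0.1]
gripper_width: 0.622
grasp_force: 63.5
time: 17.2
tool_pos: [0.4609, -0.375, 0.0084]
tool_rot: [-0.001, 0.937, 0.351, -0.001]
contact_force: [-0.4, 0.2, -0.3]
gripper_width: 0.903
grasp_force: 0.0
time: 17.7
tool_pos: [0.4631, -0.3771, 0.1534]
tool_rot: [0.003, 0.937, 0.351, 0.001]
contact_force: [0.1, -1.1, 0.3]
gripper_width: 0.899
grasp_force: 0.0
t 17.7 p [ 0.4631 -0.3771  0.1534] w 0.899 gf 0.0 F [ 0.1 -1.1  0.3] j6 0.05
0.63,-0.183,0.15,-30 d [ 0.3167 -0.046   0.0038] r [ 0.005  0.001 -0.221] rows>=6
```

```bash

python3 -m inch '[{"dx":0,"dy":0,"dz":0,"rx":0,"ry":0,"rz":0},{"dx":0,"dy":0,"dz":0,"rx":0,"ry":0,"rz":0}]' 1 >/dev/null
python3 - <<'E'
from h import *
c=optics.camera_info("wrist"); im=optics.grab_frame("wrist"); cv2.imwrite("pics/w7.png",im[...,::-1])
for n,h in(("wide_dish",.012),("dish_tray",.008)):
  for d in nets.outline_of("wrist",n):
    ys,xs=np.nonzero(d["pixels"]); P=unproj(c,np.c_[xs,ys],h)[:,:2].astype(np.float32); print(n,d["confidence"],d["bbox"],P.mean(0),cv2.minAreaRect(P))
E
python3 p.py 0.63,-0.183,0.15,-49
```

```text
wide_dish 0.96 [322.1, 192.4, 68.8, 63.6] [ 0.46092296 -0.37492204] ((0.4607991874217987, -0.374813437461853), (0.0574861504137516, 0.05524752661585808), 53.72406005859375)
dish_tray 0.68 [322.9, 182.7, 136.4, 135.2] [ 0.46742442 -0.37080857] ((0.463199257850647, -0.3738892674446106), (0.08639277517795563, 0.08614560961723328), 85.95320892333984)
t 18.1 p [ 0.4604 -0.3743  0.1463] w 1.001 gf 0.0 F [-0.5 -0.7 -0.9] j6 0.05
0.63,-0.183,0.15,-49 d [ 0.3169 -0.0412 -0.0048] r [-0.003  0.001  0.   ] rows>=6
```

View pics/w7.png

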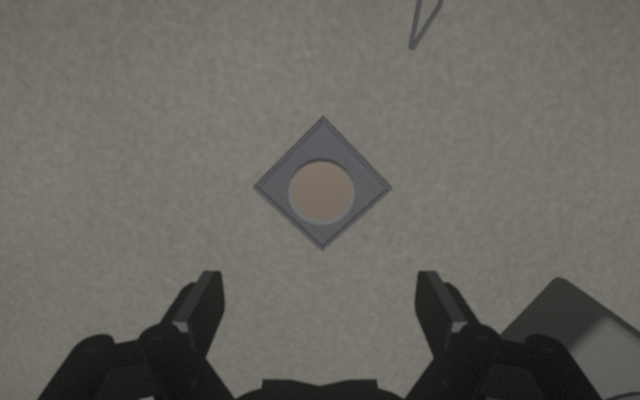

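The wide dish lies flat in the tray at (322,192), i.e. (0.461, -0.375). Next is the small dish.

```bash

python3 -m inch '[{"dx":0.16,"dy":-0.021,"dz":-0.002,"rx":0,"ry":0,"rz":0},{"dx":0.16,"dy":-0.021,"dz":-0.002,"rx":0,"ry":0,"rz":0},{"dx":0.16,"dy":-0.021,"dz":-0.002,"rx":0,"ry":0,"rz":0},{"dx":0.16,"dy":-0.021,"dz":-0.002,"rx":0,"ry":0,"rz":0}]' >/dev/null
python3 -m inch '[{"dx":0.157,"dy":-0.02,"dz":-0.002,"rx":0,"ry":0,"rz":0},{"dx":0.157,"dy":-0.02,"dz":-0.002,"rx":0,"ry":0,"rz":0},{"dx":0.157,"dy":-0.02,"dz":-0.002,"rx":0,"ry":0,"rz":0},{"dx":0.157,"dy":-0.02,"dz":-0.002,"rx":0,"ry":0,"rz":0},{"dx":0.157,"dy":-0.02,"dz":-0.002,"rx":0,"ry":0,"rz":0}]' >/dev/null
python3 -m inch '[{"dx":0,"dy":0,"dz":0,"rx":0,"ry":0,"rz":0},{"dx":0,"dy":0,"dz":0,"rx":0,"ry":0,"rz":0}]' >/dev/null
python3 - <<'E'
from h import *
c=optics.camera_info("wrist"); im=optics.grab_frame("wrist"); cv2.imwrite("pics/w8.png",im[...,::-1])
for n,h in(("small_dish",.006),("vial_a",.034)):
  for d in nets.outline_of("wrist",n):
    ys,xs=np.nonzero(d["pixels"]); P=unproj(c,np.c_[xs,ys],h)[:,:2].astype(np.float32); print(n,d["confidence"],d["bbox"],P.mean(0),cv2.minAreaRect(P))
E
python3 p.py 0.63,-0.183,0.15,-49 0.63,-0.183,0.002,-49
```

```text
small_dish 0.83 [319.0, 185.3, 41.2, 41.2] [ 0.6311341  -0.18224217] ((0.6309019923210144, -0.18232843279838562), (0.03721116483211517, 0.03575105592608452), 60.4647331237793)
vial_a 0.96 [58.3, 22.6, 82.5, 45.2] [0.6084821  0.04597227] ((0.6080425381660461, 0.04703107848763466), (0.0279250368475914, 0.06693925708532333), 30.880855560302734)
vial_a 0.59 [135.6, 37.4, 80.2, 49.5] [ 0.6355728  -0.00648338] ((0.6351675987243652, -0.00699557363986969), (0.028584107756614685, 0.05633227899670601), 24.257354736328125)
t 19.3 p [ 0.6304 -0.1847  0.1514] w 1.000 gf 0.0 F [ 0.3 -0.6 -0.2] j6 0.46
0.63,-0.183,0.15,-49 d [ 0.001  -0.0019  0.0018] r [-0.001  0.001 -0.   ] rows>=1
0.63,-0.183,0.002,-49 d [0.    0.    0.185] r [0. 0. 0.] rows>=3
```

```bash

python3 -m inch '[{"dx":0.0024,"dy":-0.0016,"dz":0.06,"rx":0,"ry":0,"rz":0},{"dx":0.0024,"dy":-0.0016,"dz":0.11,"rx":0,"ry":0,"rz":0},{"dx":0.0024,"dy":-0.0016,"dz":0.155,"rx":0,"ry":0,"rz":0},{"dx":0.0024,"dy":-0.0016,"dz":0.18,"rx":0,"ry":0,"rz":0},{"dx":0.0024,"dy":-0.0016,"dz":0.18,"rx":0,"ry":0,"rz":0}]' >/dev/null
python3 -m inch '[{"dx":0,"dy":0,"dz":0,"rx":0,"ry":0,"rz":0},{"dx":0,"dy":0,"dz":0,"rx":0,"ry":0,"rz":0},{"dx":0,"dy":0,"dz":0,"rx":0,"ry":0,"rz":0}]' >/dev/null
python3 p.py 0.631,-0.1825,0.0025,-49
```

```text
t 20.1 p [ 0.6328 -0.1822  0.0099] w 0.997 gf 0.0 F [0.3 0.3 0.8] j6 0.46
0.631,-0.1825,0.0025,-49 d [-0.0019 -0.0013  0.0092] r [ 0.001 -0.001  0.   ] rows>=1
```

```bash

python3 -m inch '[{"dx":-0.0019,"dy":-0.001,"dz":0.0085,"rx":0,"ry":0,"rz":0},{"dx":-0.0019,"dy":-0.001,"dz":0.0085,"rx":0,"ry":0,"rz":0},{"dx":-0.0019,"dy":-0.001,"dz":0.0085,"rx":0,"ry":0,"rz":0}]'
python3 -m inch '[{"dx":0,"dy":0,"dz":0,"rx":0,"ry":0,"rz":0},{"dx":0,"dy":0,"dz":0,"rx":0,"ry":0,"rz":0},{"dx":0,"dy":0,"dz":0,"rx":0,"ry":0,"rz":0},{"dx":0,"dy":0,"dz":0,"rx":0,"ry":0,"rz":0},{"dx":0,"dy":0,"dz":0,"rx":0,"ry":0,"rz":0}]' -1 
python3 -m inch '[{"dx":0,"dy":0,"dz":0,"rx":0,"ry":0,"rz":0},{"dx":0,"dy":0,"dz":0,"rx":0,"ry":0,"rz":0},{"dx":0,"dy":0,"dz":-0.0375,"rx":0,"ry":0,"rz":0},{"dx":0,"dy":0,"dz":-0.0875,"rx":0,"ry":0,"rz":0},{"dx":0,"dy":0,"dz":-0.125,"rx":0,"ry":0,"rz":0}]' 
python3 p.py 0.545,-0.279,0.10,-49 0.461,-0.375,0.10,-49 0.461,-0.375,0.05,-49
```

```text
time: 20.4
tool_pos: [0.6292, -0.1818, 0.0003]
tool_rot: [-0.001, 0.937, 0.351, -0.001]
contact_force: [0.3, 1.1, -0.0]
gripper_width: 1.005
grasp_force: 0.0
time: 20.9
tool_pos: [0.6301, -0.1821, 0.0011]
tool_rot: [-0.0, 0.937, 0.351, -0.0]
contact_force: [0.8, 0.3, 2.3]
gripper_width: 0.387
grasp_force: 59.8
time: 21.4
tool_pos: [0.6297, -0.1819, 0.1019]
tool_rot: [-0.001, 0.937, 0.351, -0.001]
contact_force: [1.2, 0.6, 0.5]
gripper_width: 0.392
grasp_force: 59.8
t 21.4 p [ 0.6297 -0.1819  0.1019] w 0.392 gf 59.8 F [1.2 0.6 0.5] j6 0.46
0.545,-0.279,0.10,-49 d [-0.1595  0.022   0.0025] r [-0.001  0.001  0.001] rows>=3
0.461,-0.375,0.10,-49 d [-0.158   0.0217  0.    ] r [0. 0. 0.] rows>=3
0.461,-0.375,0.05,-49 d [0.     0.     0.0625] r [0. 0. 0.] rows>=1
```

```bash

python3 -m inch '[{"dx":-0.16,"dy":0.022,"dz":0.002,"rx":0,"ry":0,"rz":0},{"dx":-0.16,"dy":0.022,"dz":0.002,"rx":0,"ry":0,"rz":0},{"dx":-0.16,"dy":0.022,"dz":0.002,"rx":0,"ry":0,"rz":0},{"dx":-0.16,"dy":0.022,"dz":0.002,"rx":0,"ry":0,"rz":0}]' >/dev/null
python3 -m inch '[{"dx":-0.157,"dy":0.022,"dz":0,"rx":0,"ry":0,"rz":0},{"dx":-0.157,"dy":0.022,"dz":0,"rx":0,"ry":0,"rz":0},{"dx":-0.157,"dy":0.022,"dz":0,"rx":0,"ry":0,"rz":0},{"dx":-0.157,"dy":0.022,"dz":0.03,"rx":0,"ry":0,"rz":0},{"dx":-0.157,"dy":0.022,"dz":0.06,"rx":0,"ry":0,"rz":0}]' >/dev/null
python3 -m inch '[{"dx":0,"dy":0,"dz":0,"rx":0,"ry":0,"rz":0},{"dx":0,"dy":0,"dz":0,"rx":0,"ry":0,"rz":0},{"dx":0,"dy":0,"dz":0,"rx":0,"ry":0,"rz":0},{"dx":0,"dy":0,"dz":0,"rx":0,"ry":0,"rz":0}]' >/dev/null
python3 p.py 0.461,-0.375,0.032,-49 0.461,-0.375,0.022,-49
```

```text
t 22.7 p [ 0.4626 -0.3755  0.0528] w 0.392 gf 59.8 F [ 0.2 -0.4  0.3] j6 0.05
0.461,-0.375,0.032,-49 d [-0.001  -0.0019  0.026 ] r [0.001 0.001 0.001] rows>=1
0.461,-0.375,0.022,-49 d [0.     0.     0.0125] r [0. 0. 0.] rows>=1
```

```bash

python3 -m inch '[{"dx":-0.0015,"dy":-0.0018,"dz":0.026,"rx":0,"ry":0,"rz":0},{"dx":-0.0015,"dy":-0.0018,"dz":0.026,"rx":0,"ry":0,"rz":0},{"dx":-0.0015,"dy":-0.0018,"dz":0.026,"rx":0,"ry":0,"rz":0},{"dx":-0.0015,"dy":-0.0018,"dz":0.026,"rx":0,"ry":0,"rz":0},{"dx":-0.0015,"dy":-0.0018,"dz":0.026,"rx":0,"ry":0,"rz":0}]' >/dev/null
python3 p.py 0.461,-0.375,0.022,-49
```

```text
t 23.2 p [ 0.4602 -0.3752  0.0315] w 0.388 gf 59.8 F [-0.1 -0.1  0.4] j6 0.05
0.461,-0.375,0.022,-49 d [0.0009 0.0005 0.0119] r [0.    0.001 0.001] rows>=1
```

```bash

python3 -m inch '[{"dx":0.0008,"dy":0.0005,"dz":0.006,"rx":0,"ry":0,"rz":0},{"dx":0.0008,"dy":0.0005,"dz":0.0115,"rx":0,"ry":0,"rz":0},{"dx":0.0008,"dy":0.0005,"dz":0.0115,"rx":0,"ry":0,"rz":0},{"dx":0.0008,"dy":0.0005,"dz":0.0115,"rx":0,"ry":0,"rz":0}]'
python3 -m inch '[{"dx":0,"dy":0,"dz":0,"rx":0,"ry":0,"rz":0},{"dx":0,"dy":0,"dz":0,"rx":0,"ry":0,"rz":0},{"dx":0,"dy":0,"dz":0,"rx":0,"ry":0,"rz":0},{"dx":0,"dy":0,"dz":0,"rx":0,"ry":0,"rz":0}]' 0.3 
python3 -m inch '[{"dx":0,"dy":0,"dz":-0.04,"rx":0,"ry":0,"rz":0},{"dx":0,"dy":0,"dz":-0.1,"rx":0,"ry":0,"rz":0},{"dx":0,"dy":0,"dz":-0.16,"rx":0,"ry":0,"rz":0},{"dx":0,"dy":0,"dz":-0.16,"rx":0,"ry":0,"rz":0},{"dx":0,"dy":0,"dz":-0.16,"rx":0,"ry":0,"rz":0}]' >/dev/null
python3 -m inch '[{"dx":0,"dy":0,"dz":0,"rx":0,"ry":0,"rz":0},{"dx":0,"dy":0,"dz":0,"rx":0,"ry":0,"rz":0}]' >/dev/null
python3 - <<'E'
from h import *
c=optics.camera_info("wrist"); im=optics.grab_frame("wrist"); cv2.imwrite("pics/w9.png",im[100:300,180:460,::-1])
for n,h in(("small_dish",.026),("wide_dish",.012)):
  for d in nets.outline_of("wrist",n):
    ys,xs=np.nonzero(d["pixels"]); P=unproj(c,np.c_[xs,ys],h)[:,:2].astype(np.float32); print(n,d["confidence"],d["bbox"],P.mean(0),cv2.minAreaRect(P))
E
python3 p.py 0.42,-0.21,0.15,-49 0.42,-0.02,0.15,-35 0.4265,0.171,0.15,-2
```

```text
time: 23.6
tool_pos: [0.4605, -0.3747, 0.0211]
tool_rot: [-0.0, 0.937, 0.351, -0.001]
contact_force: [-0.1, -0.7, 1.9]
gripper_width: 0.386
grasp_force: 60.1
time: 24.0
tool_pos: [0.4602, -0.3744, 0.021]
tool_rot: [-0.001, 0.937, 0.351, -0.001]
contact_force: [-0.3, -0.1, -0.1]
gripper_width: 0.65
grasp_force: 0.0
small_dish 0.92 [321.6, 196.8, 42.7, 44.9] [ 0.46115103 -0.37415123] ((0.4611018896102905, -0.3742208480834961), (0.03820907324552536, 0.03574715927243233), 41.16744613647461)
t 24.9 p [ 0.46   -0.374   0.1474] w 0.649 gf 0.0 F [ 0.4 -0.8 -1. ] j6 0.05
0.42,-0.21,0.15,-49 d [ 0.097  -0.1875 -0.0025] r [-0.003  0.001  0.   ] rows>=4
0.42,-0.02,0.15,-35 d [ 0.1558 -0.1792  0.    ] r [ 0.     0.    -0.163] rows>=4
0.4265,0.171,0.15,-2 d [ 0.2002 -0.1303  0.    ] r [ 0.     0.    -0.384] rows>=4
```

View pics/w9.png

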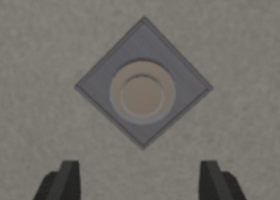

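The small dish is centred on the wide one, within 1 mm (crop (143,95) against (142,92), as perspective predicts). Next is the mailer.

```bash

python3 -m inch '[{"dx":0.097,"dy":-0.1875,"dz":-0.0025,"rx":0,"ry":0,"rz":0},{"dx":0.097,"dy":-0.1875,"dz":-0.0025,"rx":0,"ry":0,"rz":0},{"dx":0.097,"dy":-0.1875,"dz":-0.0025,"rx":0,"ry":0,"rz":0},{"dx":0.097,"dy":-0.1875,"dz":-0.0025,"rx":0,"ry":0,"rz":0}]' 1 >/dev/null
python3 -m inch '[{"dx":0.156,"dy":-0.179,"dz":0,"rx":0,"ry":0,"rz":-0.163},{"dx":0.156,"dy":-0.179,"dz":0,"rx":0,"ry":0,"rz":-0.163},{"dx":0.156,"dy":-0.179,"dz":0,"rx":0,"ry":0,"rz":-0.163},{"dx":0.156,"dy":-0.179,"dz":0,"rx":0,"ry":0,"rz":-0.163}]' >/dev/null
python3 -m inch '[{"dx":0.2,"dy":-0.13,"dz":0,"rx":0,"ry":0,"rz":-0.384},{"dx":0.2,"dy":-0.13,"dz":0,"rx":0,"ry":0,"rz":-0.384},{"dx":0.2,"dy":-0.13,"dz":0,"rx":0,"ry":0,"rz":-0.384},{"dx":0.2,"dy":-0.13,"dz":0,"rx":0,"ry":0,"rz":-0.384},{"dx":0.2,"dy":-0.13,"dz":0,"rx":0,"ry":0,"rz":-0.384}]' >/dev/null
python3 -m inch '[{"dx":0,"dy":0,"dz":0,"rx":0,"ry":0,"rz":0},{"dx":0,"dy":0,"dz":0,"rx":0,"ry":0,"rz":0}]' >/dev/null
python3 p.py 0.4265,0.171,0.15,-2
python3 - <<'E'
from h import *
c=optics.camera_info("wrist"); im=optics.grab_frame("wrist"); cv2.imwrite("pics/w10.png",im[...,::-1])
for n,h in(("mailer",.012),("mailer_tray",.008)):
  for d in nets.outline_of("wrist",n):
    ys,xs=np.nonzero(d["pixels"]); P=unproj(c,np.c_[xs,ys],h)[:,:2].astype(np.float32); print(n,d["confidence"],d["bbox"],P.mean(0),cv2.minAreaRect(P))
E
```

```text
t 26.4 p [0.4269 0.1694 0.1511] w 1.000 gf 0.0 F [ 0.2 -0.4 -0.4] j6 0.25
0.4265,0.171,0.15,-2 d [ 0.002  -0.0006  0.0013] r [-0.002  0.    -0.   ] rows>=1
mailer 0.61 [321.1, 182.9, 47.1, 93.4] [0.42845908 0.17525965] ((0.4285288453102112, 0.17312473058700562), (0.08631332963705063, 0.03244956210255623), 84.67481994628906)
mailer_tray 0.97 [319.7, 7.0, 59.8, 13.2] [0.43820226 0.31282347] ((0.4327062964439392, 0.311194509267807), (0.010487797670066357, 0.04197511821985245), 87.98340606689453)
mailer_tray 0.7 [122.1, 8.7, 65.7, 17.3] [0.2861433  0.32120553] ((0.27880775928497314, 0.31991416215896606), (0.012250516563653946, 0.05614559352397919), 84.81816101074219)
```

View pics/w10.png

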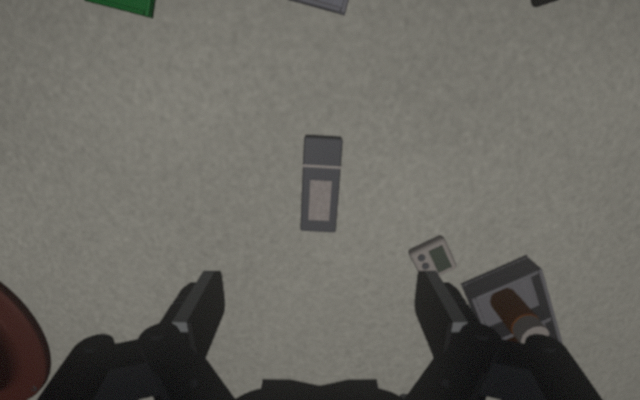

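The mailer is at (321,183), i.e. (0.428, 0.1725), with its long axis at about 86°. Descending.

```bash

python3 -m inch '[{"dx":0.004,"dy":0.0013,"dz":0.06,"rx":0,"ry":0,"rz":0.023},{"dx":0.004,"dy":0.0013,"dz":0.11,"rx":0,"ry":0,"rz":0.023},{"dx":0.004,"dy":0.0013,"dz":0.155,"rx":0,"ry":0,"rz":0.023},{"dx":0.004,"dy":0.0013,"dz":0.172,"rx":0,"ry":0,"rz":0.023},{"dx":0.004,"dy":0.0013,"dz":0.172,"rx":0,"ry":0,"rz":0.023}]' >/dev/null
python3 -m inch '[{"dx":0,"dy":0,"dz":0,"rx":0,"ry":0,"rz":0},{"dx":0,"dy":0,"dz":0,"rx":0,"ry":0,"rz":0},{"dx":0,"dy":0,"dz":0,"rx":0,"ry":0,"rz":0}]' >/dev/null
python3 p.py 0.428,0.1725,0.006,-4
```

```text
t 27.3 p [0.4298 0.1737 0.0161] w 0.994 gf 0.0 F [-0.1  0.1 -0.2] j6 0.29
0.428,0.1725,0.006,-4 d [-0.0017 -0.0021  0.0126] r [ 0.001 -0.001  0.001] rows>=1
```

```bash

python3 -m inch '[{"dx":-0.001,"dy":-0.0015,"dz":0.0125,"rx":0,"ry":0,"rz":0},{"dx":-0.001,"dy":-0.0015,"dz":0.0125,"rx":0,"ry":0,"rz":0},{"dx":-0.001,"dy":-0.0015,"dz":0.0125,"rx":0,"ry":0,"rz":0}]'
python3 -m inch '[{"dx":0,"dy":0,"dz":0,"rx":0,"ry":0,"rz":0},{"dx":0,"dy":0,"dz":0,"rx":0,"ry":0,"rz":0},{"dx":0,"dy":0,"dz":0,"rx":0,"ry":0,"rz":0},{"dx":0,"dy":0,"dz":0,"rx":0,"ry":0,"rz":0},{"dx":0,"dy":0,"dz":0,"rx":0,"ry":0,"rz":0}]' -1 
python3 -m inch '[{"dx":0,"dy":0,"dz":0,"rx":0,"ry":0,"rz":0},{"dx":0,"dy":0,"dz":0,"rx":0,"ry":0,"rz":0},{"dx":0,"dy":0,"dz":-0.0375,"rx":0,"ry":0,"rz":0},{"dx":0,"dy":0,"dz":-0.0875,"rx":0,"ry":0,"rz":0},{"dx":0,"dy":0,"dz":-0.1,"rx":0,"ry":0,"rz":0}]' 
python3 p.py 0.44,0.3686,0.085,-18 0.44,0.3686,0.03,-18
```

```text
time: 27.6
tool_pos: [0.4262, 0.1726, 0.0035]
tool_rot: [-0.001, 0.731, 0.683, -0.001]
contact_force: [-0.2, -0.7, 0.3]
gripper_width: 0.998
grasp_force: 0.0
time: 28.1
tool_pos: [0.4273, 0.1728, 0.0044]
tool_rot: [-0.001, 0.731, 0.682, 0.0]
contact_force: [0.4, 0.3, 4.0]
gripper_width: 0.352
grasp_force: 59.9
time: 28.6
tool_pos: [0.4293, 0.1732, 0.0879]
tool_rot: [0.001, 0.731, 0.682, 0.002]
contact_force: [0.3, -0.2, -0.6]
gripper_width: 0.355
grasp_force: 59.6
t 28.6 p [0.4293 0.1732 0.0879] w 0.355 gf 59.6 F [ 0.3 -0.2 -0.6] j6 0.29
0.44,0.3686,0.085,-18 d [ 0.2446 -0.0034  0.0042] r [ 0.003 -0.002  0.164] rows>=4
0.44,0.3686,0.03,-18 d [0.     0.     0.0688] r [0. 0. 0.] rows>=2
```

```bash

python3 -m inch '[{"dx":0.2446,"dy":-0.0034,"dz":0.002,"rx":0.002,"ry":-0.001,"rz":0.164},{"dx":0.2446,"dy":-0.0034,"dz":0.002,"rx":0.002,"ry":-0.001,"rz":0.164},{"dx":0.2446,"dy":-0.0034,"dz":0.002,"rx":0.002,"ry":-0.001,"rz":0.164},{"dx":0.2446,"dy":-0.0034,"dz":0.002,"rx":0.002,"ry":-0.001,"rz":0.164},{"dx":0.2446,"dy":-0.0034,"dz":0.002,"rx":0.002,"ry":-0.001,"rz":0.164}]' >/dev/null
python3 -m inch '[{"dx":0,"dy":0,"dz":0,"rx":0,"ry":0,"rz":0},{"dx":0,"dy":0,"dz":0,"rx":0,"ry":0,"rz":0},{"dx":0,"dy":0,"dz":0,"rx":0,"ry":0,"rz":0}]' >/dev/null
python3 p.py 0.44,0.3686,0.085,-18
python3 - <<'E'
from h import *
c=optics.camera_info("wrist"); im=optics.grab_frame("wrist")[...,::-1].copy()
T=np.array([.44,.3686,.008]);a=np.radians(-17.5);X=np.array([np.cos(a),np.sin(a),0]);Y=np.array([-np.sin(a),np.cos(a),0])
q=[T+i*.0275*X+j*.058*Y for i,j in((-1,-1),(1,-1),(1,1),(-1,1))]
cv2.polylines(im,[np.int32(np.round(proj(c,q)))],True,(0,0,255),1)
cv2.imwrite("pics/w11.png",im)
E
```

```text
t 29.4 p [0.4374 0.3666 0.0819] w 0.352 gf 59.6 F [-0.2 -0.1 -0.2] j6 0.88
0.44,0.3686,0.085,-18 d [ 0.0034  0.0023 -0.0038] r [-0.003  0.002 -0.001] rows>=1
```

View pics/w11.png

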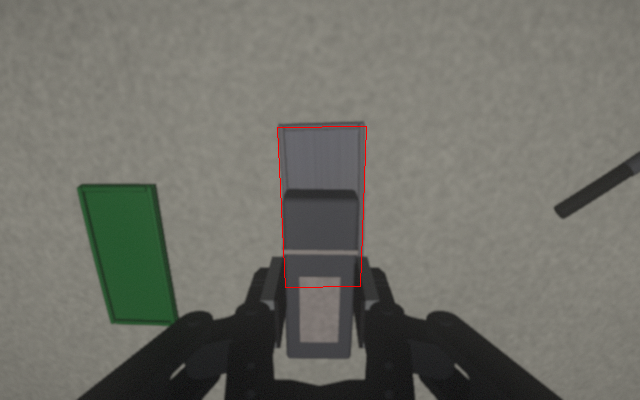

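The held mailer is parallel to the steel tray, which lies 2–3 mm farther along tool x and about 1° counter-clockwise of my model. Correcting and lowering.

```bash

python3 -m inch '[{"dx":0.006,"dy":0.0023,"dz":0,"rx":-0.002,"ry":0.002,"rz":-0.0175},{"dx":0.006,"dy":0.0023,"dz":0.035,"rx":-0.002,"ry":0.002,"rz":-0.0175},{"dx":0.006,"dy":0.0023,"dz":0.071,"rx":-0.002,"ry":0.002,"rz":-0.0175},{"dx":0.006,"dy":0.0023,"dz":0.071,"rx":-0.002,"ry":0.002,"rz":-0.0175},{"dx":0.006,"dy":0.0023,"dz":0.071,"rx":-0.002,"ry":0.002,"rz":-0.0175}]' >/dev/null
python3 p.py 0.4406,0.3705,0.009,-16.5
```

```text
t 29.9 p [0.4405 0.3716 0.0256] w 0.354 gf 59.6 F [-0.2  0.9 -0. ] j6 0.86
0.4406,0.3705,0.009,-16.5 d [-0.0012  0.0006  0.0208] r [-0.002 -0.    -0.   ] rows>=1
```

```bash

python3 -m inch '[{"dx":-0.001,"dy":0.0005,"dz":0.01,"rx":0,"ry":0,"rz":0},{"dx":-0.001,"dy":0.0005,"dz":0.0205,"rx":0,"ry":0,"rz":0},{"dx":-0.001,"dy":0.0005,"dz":0.0205,"rx":0,"ry":0,"rz":0},{"dx":-0.001,"dy":0.0005,"dz":0.0205,"rx":0,"ry":0,"rz":0}]'
python3 -m inch '[{"dx":0,"dy":0,"dz":0,"rx":0,"ry":0,"rz":0},{"dx":0,"dy":0,"dz":0,"rx":0,"ry":0,"rz":0},{"dx":0,"dy":0,"dz":0,"rx":0,"ry":0,"rz":0},{"dx":0,"dy":0,"dz":0,"rx":0,"ry":0,"rz":0}]' 0.4
python3 -m inch '[{"dx":0,"dy":0,"dz":-0.04,"rx":0,"ry":0,"rz":0},{"dx":0,"dy":0,"dz":-0.1,"rx":0,"ry":0,"rz":0},{"dx":0,"dy":0,"dz":-0.16,"rx":0,"ry":0,"rz":0},{"dx":0,"dy":0,"dz":-0.18,"rx":0,"ry":0,"rz":0},{"dx":0,"dy":0,"dz":-0.18,"rx":0,"ry":0,"rz":0}]' >/dev/null
python3 -m inch '[{"dx":0,"dy":0,"dz":0,"rx":0,"ry":0,"rz":0},{"dx":0,"dy":0,"dz":0,"rx":0,"ry":0,"rz":0},{"dx":0,"dy":0,"dz":0,"rx":0,"ry":0,"rz":0}]'
python3 - <<'E'
from h import *
w=optics.grab_frame("wrist")[60:300,190:450,::-1]; s=optics.grab_frame("scene")[90:370,150:430,::-1]
a=cv2.resize(w,None,fx=1.3,fy=1.3); b=cv2.resize(s,(450,450),interpolation=cv2.INTER_CUBIC)
a=cv2.copyMakeBorder(a,0,450-a.shape[0],0,0,cv2.BORDER_CONSTANT)
cv2.imwrite("pics/final.png",np.hstack([a,b]))
E
```

```text
time: 30.35
tool_pos: [0.4407, 0.3711, 0.0093]
tool_rot: [-0.001, 0.801, 0.598, -0.0]
contact_force: [0.1, 0.1, -0.1]
gripper_width: 0.357
grasp_force: 59.6
time: 30.75
tool_pos: [0.4408, 0.3713, 0.0095]
tool_rot: [-0.001, 0.801, 0.598, 0.0]
contact_force: [0.1, -0.7, -0.4]
gripper_width: 0.703
grasp_force: 0.0
time: 31.55
tool_pos: [0.4396, 0.37, 0.1503]
tool_rot: [-0.001, 0.801, 0.598, -0.002]
contact_force: [-0.9, 0.1, -0.1]
gripper_width: 0.7
grasp_force: 0.0
```

View pics/final.png

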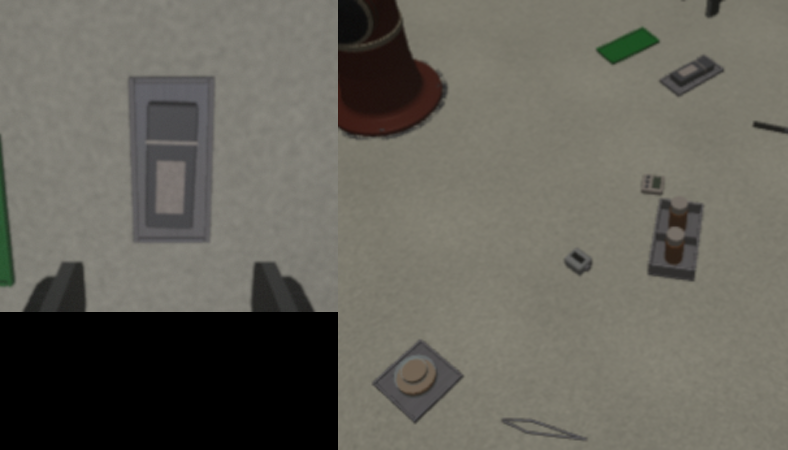

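The mailer lies flat and centred in the steel tray (172,160). Both vials stand upright in their bays (678,215 and 675,245), the dishes are stacked at (415,372), and the tally is untouched at (578,261).

```bash
python3 -c "
from plant import ticket; print(ticket.job_done())"
```

```text
the job is handed in; nothing more can be done
None
```

The job is done and handed in at about 32 s of the 128 s allowed: both vials stand upright in separate bays, the small dish is centred on the wide dish in the square tray, the mailer lies flat and lengthwise in the steel tray, and the tally was not touched.

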